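Press the short ceramic tile flush with a spacer and hold it

TASK

Three ceramic tiles lie in the bonding jig, and behind only one of them (on the side away from the blue fence) is the gap wide enough for the metal spacer with the red handle. Take the spacer out of its holder, slide it upright all the way down into that gap, push that tile with it firmly but gently against its spring until the tile is flush with the blue fence, and finish while still holding the spacer and keeping the tile pressed flush. Never force the spacer onto the other two tiles; leave those two and the things standing around where they are.

Things in the scene. Friction and masses are not known exactly. Their poses are not given: they have to be found in the camera images.
- jig: Bonding jig, fixed, on a grey base plate 112 x 196 x 6 mm (bay floor at z = 6 mm). Origin: centre of its underside; x points from the stop to the blue fence, y along the row of bays, z up. Three bays centred at y = -52, 0 and 52 mm, each 44 mm wide between black rails 8 mm wide with tops at z = 16 mm. One tile lies lengthwise along x in each bay.
- stop_face (a point): Middle of the lower edge of the inner face of the dark steel stop on the jig's near (-x) side: jig x = -42 mm, z = 6 mm. The stop is 10 mm thick, top at z = 26 mm. The gap of a bay lies between this face and the tile's near end.
- fence_face (a point): Middle of the lower edge of the inner face of the rigid blue fence: jig x = 38 mm, z = 6 mm; fence 14 mm thick, top at z = 32 mm. In each bay a brass spring plunger (8 mm thick, at z = 16 mm) sticks 5 mm out of it and keeps the tile 5 mm off; it yields at 2.4 N and takes 5.4 N when the tile is flush with the fence. Without a push it drives the tile off again.
- tile_short_center (a point): Centre of a loose white ceramic tile 51 mm long (x) x 40 mm wide x 20 mm high with two dark dots on top; axes as the jig's. It lies in one of the three bays, which one varies. The gap behind it is about 24 mm at the start, and 29 mm when it is flush; flush means its centre at jig x = 12.5 mm.
- tile_mid_center (a point): Centre of the same kind of tile, 66 mm long; the gap behind it is about 9 mm: too narrow.
- tile_long_center (a point): Centre of the same kind of tile, 71 mm long; the gap behind it is about 4 mm: too narrow.
- spacer_handle (a point): Centre of the spacer's red handle, 20 (x) x 32 (y) x 32 mm high, gripped from above across either. Spacer: upright, 70 mm high, 120 g; handle centre 54 mm above the foot. Collar 22 x 36 mm 34 to 38 mm above the foot; below it the aluminium blade, 16 (x) x 34 mm (y), nose 11 x 29 mm on the lowest 4 mm. z axis up; a half turn about z changes nothing.
- holder: Grey holder block, fixed, 50 x 68 x 24 mm, origin at the centre of its underside; at the start the spacer stands in its slot (20 x 38 mm, 18 mm deep), foot at z = 6 mm, axes nearly as the holder's. Spacer pulls straight up.
- ceramic_block_center (a point): Centre of a loose cream ceramic block 24 x 42 x 24 mm; bystander.
- glue_center (a point): Half-way up a loose white glue bottle with orange cap, 21 mm thick, 38 mm high; bystander.
- grease_center (a point): Half-way up a loose white round tin, 60 mm across, 28 mm high; bystander.
- tile_short: The same 51 mm tile; this origin is on its underside, at the middle of its end towards the fence; axes as the jig's.
- tile_mid: The same 66 mm tile; origin likewise.
- tile_long: The same 71 mm tile; origin likewise.
- spacer: The same spacer; this origin is at the centre of its underside, 54 mm below the handle's centre.
Things that resemble listed ones, but are neither listed nor needed, are in the scene too. What is shaped like the tile_short but green is not meant. What is shaped like the spacer but yellow is not meant.

How it is judged:
By the outcome, as a careful person would: the job done as asked, in the order asked, and still so for the second after the job is handed in, while the arm keeps its last pose, push and grip.
It also fails if it takes over 35 s, if anything falls off the work surface, if the arm or the gripper's body presses on something with over 40 N, if the wrist force passes 120 N, or if a joint passes its speed limit or range.

ROBOT

A 6-joint arm with a two-finger parallel gripper is mounted at the origin on a cart in front of the work surface, level with it; the furniture and walls round the work are solid. World frame = base frame: x ahead of the robot, y to its left, z up, the work surface at z = 0. Lengths are in m, angles in degrees, forces in N, time in s.
With the tool pointing down it reaches from about 0.35 to 0.875 m from the base axis. Payload 4.2 kg.
Tool frame: the origin (TCP) lies midway between the tips of the shut fingers; the grasp point (between the pads) lies env.tcp_to_grasp behind it (env.tcp_to_grasp is the distance from the TCP to the grasp point, in m); z points along the fingers, y is the line along which they close (so a half turn about z gives the same grasp; the last joint's range is limited). The gripper opens to 85 mm and grips with 20 to 120 N. Pads are 22 mm wide; open, the fingers measure 114 mm over their backs; the gripper's body (76 mm by 85 mm) begins 54 mm behind the grasp point. The pads swing forward as they close: fully open they stand 13 mm farther back than shut.
Start: joints at [88.442, 22.042, 0.453, 0, -68.411, -14.817], TCP at [0.176, 0.6, 0.231] pointing down, gripper open.
Joint ranges: [-179.83, 179.83], [-69.29, 118.12], [-61.27, 80.66], [-181.25, 117.63], [-171.15, -9.14], [-177.46, 177.46]. Speed limits (degrees/s): [159.86, 159.86, 180, 180, 180, 180].

INTERFACE

Orientations are given as [roll, pitch, yaw] about the fixed x, y, z axes, in that order (R = Rz(yaw) Ry(pitch) Rx(roll)).
In Python, from workcell import env gives the robot as it stands. The module is installed in compiled form; this text tells all that it offers.
- The arm moves only by the shell command python3 -m handwheel 'ROWS'. ROWS is JSON, one flat list of numbers, 7 for each row, row after row: the turn, a rotation vector about the world's x, y, z in degrees, then the shift along the world's x, y, z in cm, then the opening, from 0 (shut) to 1 (fully open). A call has 1 to 8 rows; each row is the pose to reach, as a shift and turn from the pose commanded when the call began; what a row does not reach only later rows make up. A row lasts 1/12 s, in which the tool goes at most 41.7 mm and 7.16 degrees, less where a joint would pass 70% of its speed; a pose out of reach is approached as far as the arm can. A call with a gripper value outside its range is refused whole. The fingers move at their own pace and stop on an object; the grip force is fixed at half the most. Time passes only in rows, so rows that repeat a pose let the fingers close. It gives the time, the measured TCP pose, the force, the opening and the grip force at its end, in the units of the state.
- env.observe(): the state, without advancing time (a new reading comes with each control period).
- env.read_camera(name): name is "side" or "top"; returns the picture (384x512x3 uint8, blue, green, red); there is no depth.
- env.get_calibration(name): a dict with "mtx" (3x3 intrinsics, pixels), "dist" ([k1, k2, p1, p2, k3] as OpenCV has them; the pictures are not rectified), "R" (3x3) and "t" (3): a world point X has camera coordinates R X + t. Camera axes: x right, y down, z forward; pixel columns grow to the right and rows downward; lengths in m; the calibration is good to about 2 mm. A picture is of the moment at which its call begins. get_calibration takes no time and is no camera call.
- env.hand_in(): hands the job in; it is judged then, once.
Trained networks look in the newest picture that a camera, given by its name, has taken for a name from the list of things; names that differ only in an ending like _2 or _b are one class to them, and where a whole thing is asked for, a point or a joint stands for the part that bears it (a point fixed in the world has none). Each returns a list of dicts, best first, with "confidence" (0 to 1); they miss things now and then, are a little off and sometimes report something else, mostly with a low value. They report only what shows in the picture. A call takes as long as a camera call. They do not tell look-alikes from the thing itself.
- env.recognise(camera, target): "location" ([row, column] in pixels, amid what is visible of it).
The state is a dict: "t": time; "joint_positions": joint angles; "qd": joint speeds; "joint_torque": joint torques, N m; "tcp_pos": TCP position; "tool_rot": TCP orientation; "contact_force": force on the tool from outside, world axes, zero at the start; "wrist_torque": the same for the moment, N m; "opening": finger opening in m; "grip_force": force on a finger pad.
Only numpy, scipy, OpenCV 4.12 (cv2) and the standard library are available. Lean on these libraries where they do the work, as an engineer would, in place of code of your own. Each camera call takes 0.05 s, during which the arm holds its last target. There are 200 camera calls.

## Working session

There is one attempt and no reset: what is moved stays moved. The work goes in short steps, Python scripts to look and compute and a shell command to move; the robot and the scene stay as the last step left them, time stands still between calls to the robot, and variables do not carry over. Pictures are saved under pics/ and viewed, at most 10 in all, crops included, and the job is handed in when it is done.

```bash
mkdir -p pics
cat > h.py <<'E'
import numpy as np, cv2
from workcell import env
def px2w(cam, rc, z):
    c=env.get_calibration(cam); R=np.array(c["R"]); t=np.array(c["t"]).ravel()
    u=cv2.undistortPoints(np.array([[[rc[1],rc[0]]]],float),np.array(c["mtx"]),np.array(c["dist"]))[0,0]
    d=R.T@np.array([u[0],u[1],1]); o=-R.T@t
    return o+d*(z-o[2])/d[2]
def w2px(cam,X):
    c=env.get_calibration(cam); R=np.array(c["R"]); t=np.array(c["t"],float).reshape(3)
    p,_=cv2.projectPoints(np.array(X,float).reshape(-1,1,3),cv2.Rodrigues(R)[0],t,np.array(c["mtx"]),np.array(c["dist"]))
    return p.reshape(-1,2)[:,::-1]
E
python3 - <<'E'
from h import *
np.set_printoptions(precision=4,suppress=True)
for c in("top","side"):
    cv2.imwrite(f"pics/{c}0.png",env.read_camera(c))
    k=env.get_calibration(c); print(c,-np.array(k["R"]).T@np.array(k["t"]).ravel())
zs=dict(jig=.006,stop_face=.006,fence_face=.006,tile_short_center=.016,tile_mid_center=.016,tile_long_center=.016,spacer_handle=.06,holder=.012)
for n,z in zs.items():
    for c in("top","side"):
        for d in env.recognise(c,n)[:3]: print(n,c,np.round(d["location"],1),round(d["confidence"],2),px2w(c,d["location"],z))
print(env.observe(),env.tcp_to_grasp)
E
```

```text
top [0.4427 0.2518 0.9259]
side [0.3403 1.1526 0.4255]
jig top [151.8 259.6] 0.72 [0.5964 0.2391 0.006 ]
jig top [226.4 301.1] 0.54 [0.4317 0.1534 0.006 ]
jig side [243.  209.9] 0.66 [0.5913 0.3232 0.006 ]
stop_face top [155.7 259.5] 0.74 [0.5878 0.2395 0.006 ]
stop_face side [240.8 206. ] 0.59 [0.6014 0.3154 0.006 ]
fence_face top [154.2 261.3] 0.67 [0.591  0.2355 0.006 ]
fence_face top [148.7 250.1] 0.35 [0.6037 0.2597 0.006 ]
fence_face top [150.7 223.9] 0.26 [0.6007 0.3172 0.006 ]
fence_face side [243.  206.8] 0.61 [0.5971 0.3245 0.006 ]
tile_short_center top [143.4 327.3] 0.81 [0.6097 0.092  0.016 ]
tile_short_center top [146.6 276.9] 0.68 [0.6052 0.2015 0.016 ]
tile_short_center side [212.6 218.5] 0.69 [0.6088 0.1943 0.016 ]
tile_short_center side [198.9 228.3] 0.51 [0.6084 0.1089 0.016 ]
tile_mid_center top [147.6 250.5] 0.65 [0.6044 0.2587 0.016 ]
tile_mid_center side [225.7 213.1] 0.83 [0.6012 0.2642 0.016 ]
tile_long_center top [150.2 222.3] 0.82 [0.6002 0.3199 0.016 ]
tile_long_center side [233.7 206.8] 0.73 [0.6028 0.3041 0.016 ]
spacer_handle side [197.4 296.6] 0.74 [0.442  0.1825 0.06  ]
spacer_handle side [206.  345.2] 0.62 [0.3402 0.2109 0.06  ]
holder top [217.3 294.8] 0.71 [0.4515 0.167  0.012 ]
holder top [190.6 169.8] 0.17 [0.5154 0.4357 0.012 ]
holder side [216.7 294.4] 0.66 [0.4462 0.1733 0.012 ]
{'t': 0.9, 'joint_positions': array([ 88.4415,  22.0402,   0.4522,   0.002 , -68.4114, -14.8159]), 'qd': array([-0.0743, -0.0031,  0.0122,  0.006 ,  0.0409, -0.0374]), 'joint_torque': array([ -0.0002, -39.2072,  18.8617,   4.1908,  -0.0003,  -0.    ]), 'tcp_pos': array([0.1762, 0.5996, 0.2313]), 'tool_rot': array([-179.9989,   -0.0017,  -16.3736]), 'contact_force': array([-0.8578,  0.3642, -0.5387]), 'wrist_torque': array([-0.0135,  0.0264,  0.0158]), 'grip_force': 0.0, 'opening': 0.08553405623667165} 0.0187
```

Run:
```python
import cv2
t=cv2.imread("pics/top0.png"); s=cv2.imread("pics/side0.png")
cv2.imwrite("pics/topc.png",cv2.resize(t[90:280,150:400],None,fx=3.1,fy=3.1,interpolation=cv2.INTER_CUBIC))
cv2.imwrite("pics/sidec.png",cv2.resize(s[130:310,130:390],None,fx=3,fy=3,interpolation=cv2.INTER_CUBIC))
```

```text
(no output)
```

View pics/topc.png

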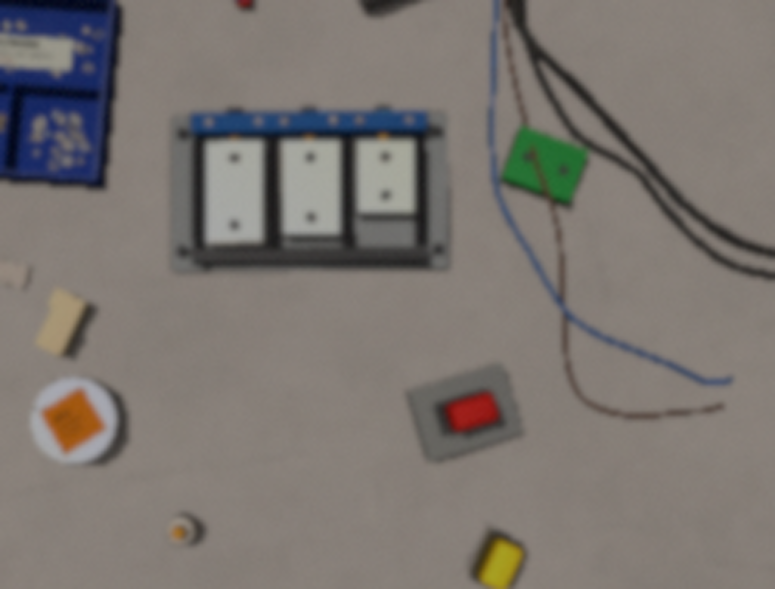

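View pics/sidec.png

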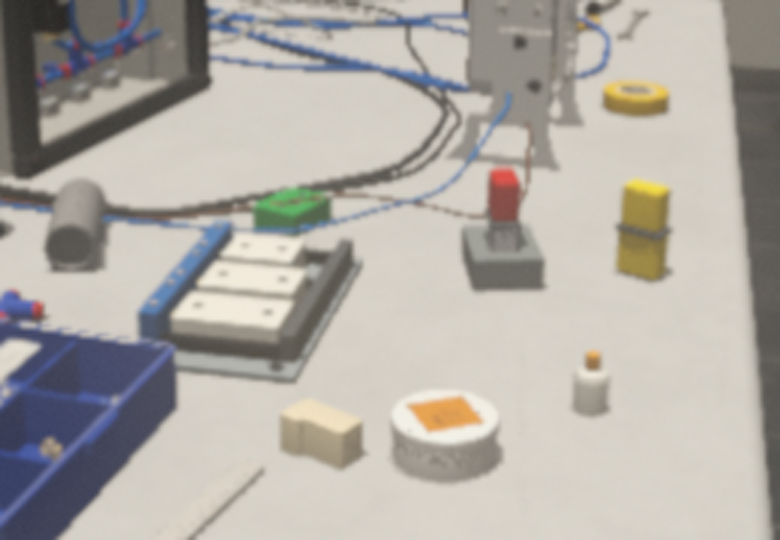

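Top crop: the red-handled spacer in the grey holder is at crop (472,411), which is full-picture row 223, col 302. The candidates are:
- **Spacer:** red (223,302) or yellow (271,311). The red one standing in the grey holder is the one meant.
- **Short tile:** white in the right bay (147,274) or green (143,326). The white one in the jig has two dots and the wide gap, so it fits; the green one doesn't.

The enlarged crops above confirm both choices. Next I'll measure precisely.

```bash
cat > meas.py <<'E'
from h import *
np.set_printoptions(precision=4,suppress=True)
def rect(mask,z,cam="top",near=None):
    n,l,s,c=cv2.connectedComponentsWithStats(mask.astype(np.uint8))
    out=[]
    for i in range(1,n):
        if s[i,4]<60: continue
        ys,xs=np.where(l==i)
        P=np.array([px2w(cam,(y,x),z)[:2] for y,x in zip(ys,xs)])
        (cx,cy),(w,h),a=cv2.minAreaRect((P*1000).astype(np.float32))
        out.append((c[i][::-1],np.array([cx,cy]),np.array([w,h,a]),P.mean(0)*1000))
    return out
E
python3 - <<'E'
from meas import *
im=cv2.imread("pics/top0.png"); hsv=cv2.cvtColor(im,cv2.COLOR_BGR2HSV).astype(int)
H,S,V=hsv[...,0],hsv[...,1],hsv[...,2]
roi=np.zeros(H.shape,bool); roi[120:240,200:330]=1
for n,m,z in(("red",((H<8)|(H>172))&(S>140)&roi,.076),("tile",(V>165)&(S<40)&roi&(np.arange(512)[None]<290),.026),("fence",(H>95)&(H<125)&(S>110)&roi&(np.arange(512)[None]<292),.032)):
    for r in rect(m,z): print(n,*r)
# holder corners at z=.024
for x,y in((406,390),(503,363),(523,435),(433,461)): print("holder",px2w("top",(90+y/3.1,150+x/3.1),.024)*1000)
print("graybox foot",px2w("side",(130+160/3,130+470/3),0),px2w("side",(130+165/3,130+560/3),0))
print(im[160,270],im[147,274],im[150,250])
E
```

```text
red [222.5732 301.8344] [439.7653 159.3984] [20.1182 32.285  16.7214] [440.0758 159.2071]
tile [151.4219 225.3156] [596.6314 313.4254] [30.0939 60.6906 88.9138] [595.6857 312.7326]
tile [149.769  249.8911] [597.5009 259.8257] [30.0537 56.3051 88.6224] [597.9434 260.0111]
tile [146.3724 273.9133] [603.7852 208.1989] [30.0305 41.2301 88.5067] [604.0385 208.4015]
fence [129.7689 248.3915] [640.7121 259.8943] [160.3471  15.2299  88.5519] [640.1876 262.2063]
holder [455.2798 197.3537  24.    ]
holder [472.167  130.3886  24.    ]
holder [422.6832 118.2868  24.    ]
holder [406.4977 180.2609  24.    ]
graybox foot [ 0.4968 -0.076   0.    ] [ 0.4181 -0.0795  0.    ]
[68 70 71] [157 168 167] [160 168 166]
```

View pics/top0.png

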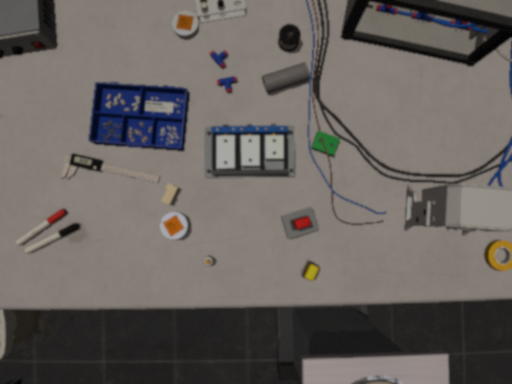

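```bash
python3 -m handwheel '[0,0,-29,13,-22,-2,1, 0,0,-29,13,-22,-2,1, 0,0,-29,13,-22,-2,1, 0,0,-29,13,-22,-2,1, 0,0,-29,13,-22,-2,1, 0,0,-29,13,-22,-2,1, 0,0,-29,13,-22,-2,1, 0,0,-29,13,-22,-2,1]'
python3 - <<'E'
from meas import *
im=cv2.imread("pics/side0.png"); hsv=cv2.cvtColor(im,cv2.COLOR_BGR2HSV).astype(int)
H,S,V=hsv[...,0],hsv[...,1],hsv[...,2]
m=((H<8)|(H>172))&(S>120); m[:180]=0;m[215:]=0;m[:,:280]=0;m[:,330:]=0
ys,xs=np.where(m);print("red side",ys.min(),ys.max(),xs.min(),xs.max(),ys.mean(),xs.mean())
a=np.radians(16.5);R=np.array([[np.cos(a),-np.sin(a)],[np.sin(a),np.cos(a)]])
C=[np.r_[R@[i*10,j*16]+[439.9,159.4],z]/1000 for i in(-1,1) for j in(-1,1) for z in(44,76)]
p=w2px("side",C);print(p.min(0),p.max(0),p.mean(0))
o=np.array([597.2,260.4]);y=np.radians(-1.4);J=np.array([[np.cos(y),-np.sin(y)],[np.sin(y),np.cos(y)]])
E
```

```text
t: 1.57
tcp_pos: [0.3071, 0.3775, 0.2116]
tool_rot: [-180.0, 0.0, -45.6]
contact_force: [0.3, -0.0, -0.7]
opening: 0.0855
grip_force: 0.0
red side 187 194 294 302 190.125 297.64285714285717
[184.0968 292.7847] [203.5683 305.1758] [193.7364 298.8814]
```

```bash
python3 -m handwheel '[0,0,-28.2,13.3,-21.8,-6,1, 0,0,-28.2,13.3,-21.8,-6,1, 0,0,-28.2,13.3,-21.8,-6,1, 0,0,-28.2,13.3,-21.8,-6,1, 0,0,-28.2,13.3,-21.8,-6,1, 0,0,-28.2,13.3,-21.8,-6,1, 0,0,-28.2,13.3,-21.8,-6,1, 0,0,-28.2,13.3,-21.8,-6,1]'
python3 - <<'E'
from h import *
for c in("top","side"):
    im=env.read_camera(c); cv2.imwrite(f"pics/{c}1.png",im)
a=cv2.imread("pics/top1.png")[170:290,220:400];b=cv2.imread("pics/side1.png")[70:260,220:400]
a=cv2.resize(a,None,fx=2.2,fy=2.2);b=cv2.resize(b,None,fx=2.2,fy=2.2)
o=np.zeros((max(a.shape[0],b.shape[0]),800,3),np.uint8);o[:a.shape[0],:a.shape[1]]=a;o[:b.shape[0],400:400+b.shape[1]]=b
cv2.imwrite("pics/pair1.png",o);print(env.observe()["tcp_pos"],env.observe()["tool_rot"])
E
```

```text
t: 2.23
tcp_pos: [0.4402, 0.1603, 0.1504]
tool_rot: [179.9, -0.0, -73.8]
contact_force: [-0.1, 1.2, -0.0]
opening: 0.0855
grip_force: 0.0
[0.439775   0.16250492 0.15139784] [-1.79965001e+02  6.59955474e-03 -7.35832346e+01]
```

View pics/pair1.png

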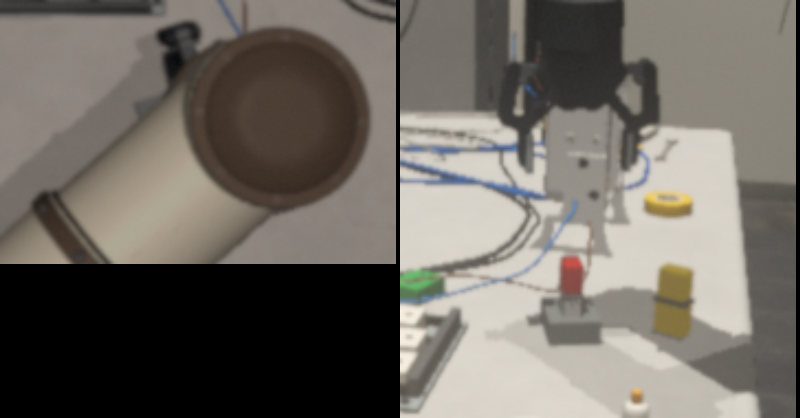

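```bash
python3 -m handwheel '[0,0,0,0,-0.1,-3,1, 0,0,0,0,-0.1,-6,1, 0,0,0,0,-0.1,-8,1, 0,0,0,0,-0.1,-9.4,1, 0,0,0,0,-0.1,-10.3,1, 0,0,0,0,-0.1,-10.3,1]'
python3 -m handwheel '[0,0,0,0,0,0,0, 0,0,0,0,0,0,0, 0,0,0,0,0,0,0, 0,0,0,0,0,0,0, 0,0,0,0,0,0,0, 0,0,0,0,0,0,0, 0,0,0,0,0,0,0, 0,0,0,0,0,0,0]'
```

```text
t: 2.83
tcp_pos: [0.4383, 0.1617, 0.0471]
tool_rot: [179.9, -0.1, -73.4]
contact_force: [-0.2, 0.1, 0.2]
opening: 0.0855
grip_force: 0.0
t: 3.5
tcp_pos: [0.4396, 0.1609, 0.049]
tool_rot: [-179.9, 0.0, -73.6]
contact_force: [-0.6, 0.2, 5.2]
opening: 0.019
grip_force: 59.1
```

```bash
python3 -m handwheel '[0,0,0,0,0,0.8,0, 0,0,0,0,0,2,0, 0,0,0,0,0,4,0, 0,0,0,0,0,6,0, 0,0,0,0,0,8,0, 0,0,0,0,0,8,0]'
python3 - <<'E'
from h import *
cv2.imwrite("pics/side2.png",env.read_camera("side"))
o=env.observe();print(o)
E
```

```text
t: 4.0
tcp_pos: [0.4411, 0.1618, 0.132]
tool_rot: [-179.6, 0.1, -73.5]
contact_force: [1.3, 0.8, -0.9]
opening: 0.0187
grip_force: 59.3
{'t': 4.05, 'joint_positions': array([ 4.00665879e+01,  1.29563218e+01, -2.92331379e+01,  1.34427742e-03,
       -4.75596338e+01, -2.36471763e+01]), 'qd': array([ 0.00726978,  2.16666249, -2.8925804 , -1.17858992,  0.8653712 ,
       -0.06598039]), 'joint_torque': array([-2.75242994e-03, -2.86900771e+01,  1.59622747e+01,  3.65922108e+00,
       -7.03388499e-02,  2.23493325e-04]), 'tcp_pos': array([0.43996469, 0.16123181, 0.13014974]), 'tool_rot': array([-1.79769762e+02,  9.97267863e-02, -7.35794831e+01]), 'contact_force': array([-0.25004681, -0.50471789, -1.19609164]), 'wrist_torque': array([0.04179978, 0.07907693, 0.02071119]), 'grip_force': 59.33638393878937, 'opening': 0.019230840777396972}
```

```bash
python3 -m handwheel '[0,0,-5,3,1.2,0,0, 0,0,-10,6,2.4,0,0, 0,0,-15,9,3.6,0,0, 0,0,-17.8,11.5,4.5,0,0, 0,0,-17.8,12.6,5,0,0, 0,0,-17.8,12.6,5,0,0, 0,0,-17.8,12.6,5,0,0, 0,0,-17.8,12.6,5,0,0]'
python3 - <<'E'
from h import *
im=env.read_camera("side");cv2.imwrite("pics/side3.png",im);t=env.read_camera("top");cv2.imwrite("pics/top3.png",t)
a=cv2.resize(im[130:270,150:290],None,fx=4,fy=4,interpolation=cv2.INTER_CUBIC)
cv2.imwrite("pics/s3.png",a)
o=env.observe();print(o["tcp_pos"],o["tool_rot"])
E
```

```text
t: 4.72
tcp_pos: [0.5636, 0.2098, 0.127]
tool_rot: [179.8, -0.1, -91.4]
contact_force: [-0.1, 0.1, -1.5]
opening: 0.0188
grip_force: 59.2
[0.56390658 0.21005819 0.12794682] [ 1.79916941e+02 -3.96908429e-02 -9.13702391e+01]
```

View pics/s3.png

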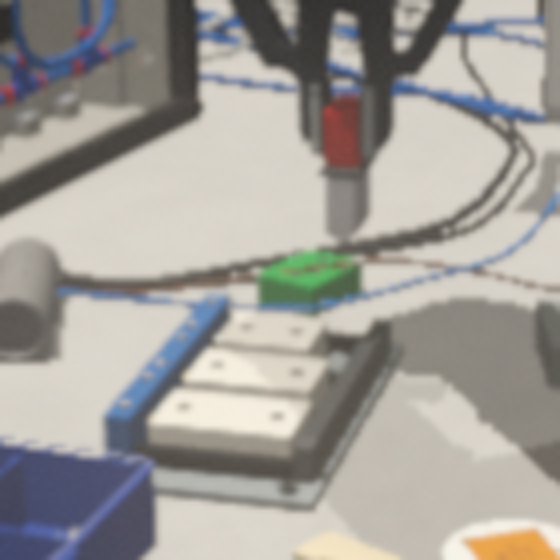

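```bash
cat >> meas.py <<'E'
y_=np.radians(-1.4);J=np.array([[np.cos(y_),-np.sin(y_)],[np.sin(y_),np.cos(y_)]]);O=np.array([597.2,260.4])
def jw(x,y,z): return np.r_[J@[x,y]+O,z]/1000
E
python3 - <<'E'
from meas import *
def crop(X): return ((w2px("side",X)-[130,150])*4).round(1)[:,::-1]
c=np.array([565.9,209.2])
sp=lambda i,j,z: np.r_[J@[i,j]+c,z]/1000
print("blade nearface bottom (z nose top)",crop([sp(-8,17,90),sp(8,17,90),sp(-8,17,110),sp(8,17,110)]))
print("handle top/bot edges",crop([sp(-10,16,124),sp(10,16,124),sp(-10,16,156),sp(10,16,156)]))
print("foot nose",crop([sp(-5.5,14.5,86),sp(5.5,14.5,86)]))
print("short tile near end top corners",crop([jw(-18,-32,26),jw(-18,-72,26)]),"stop inner top",crop([jw(-42,-52-22,26),jw(-42,-30,26)]))
print("long tile corners top",crop([jw(33,72,26),jw(-38,72,26)]),"fence top outer/inner +y end",crop([jw(52,78,32),jw(38,78,32)]))
E
```

```text
blade nearface bottom (z nose top) [[350.5 227.2]
 [320.1 224.7]
 [350.2 189.8]
 [319.6 187.5]]
handle top/bot edges [[354.4 163. ]
 [316.  160.2]
 [354.  101.6]
 [315.2  99.1]]
foot nose [[347.  232.6]
 [326.2 230.9]]
short tile near end top corners [[312.6 342. ]
 [332.5 314.1]] stop inner top [[376.6 316.7]
 [356.3 347.7]]
long tile corners top [[152.  413.9]
 [294.4 428.9]] fence top outer/inner +y end [[109.7 403.6]
 [137.3 406.5]]
```

Run:
```python
from meas import *
im=cv2.imread("pics/side3.png")[150:250,170:270]; k=6
im=cv2.resize(im,None,fx=k,fy=k,interpolation=cv2.INTER_CUBIC)
def P(X): return (((w2px("side",X)-[150,170]+.5)*k)[:,::-1]).round().astype(int)
def poly(pts,col): cv2.polylines(im,[P(pts)],True,col,1)
c=np.array([565.9,209.2]); sp=lambda i,j,z: np.r_[J@[i,j]+c,z]/1000
poly([sp(-10,16,124),sp(10,16,124),sp(10,16,156),sp(-10,16,156)],(0,255,255))
poly([sp(-8,17,90),sp(8,17,90),sp(8,17,120),sp(-8,17,120)],(0,255,0))
for L,y in((71,52),(66,0),(51,-52)):
    poly([jw(33,y-20,26),jw(33,y+20,26),jw(33-L,y+20,26),jw(33-L,y-20,26)],(0,0,255))
poly([jw(-42,-78,26),jw(-42,78,26),jw(-52,78,26),jw(-52,-78,26)],(255,0,255))
poly([jw(38,-78,32),jw(38,78,32),jw(52,78,32),jw(52,-78,32)],(0,255,255))
cv2.imwrite("pics/ov3.png",im)
```

```text
(no output)
```

View pics/ov3.png

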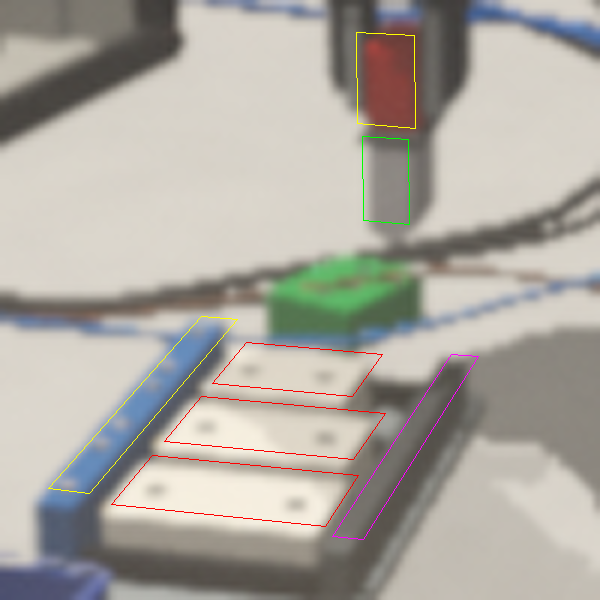

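The side overlay puts the spacer about 3 mm too far in -x relative to the jig, and the TCP reading is also about 2 mm short. I'll correct +3 mm in x and +1 mm in y, then lower until the nose is just inside the gap.

```bash
python3 -m handwheel '[0,0,0,0.3,0.1,0,0, 0,0,0,0.3,0.1,-2,0, 0,0,0,0.3,0.1,-4,0, 0,0,0,0.3,0.1,-5,0, 0,0,0,0.3,0.1,-5.5,0, 0,0,0,0.3,0.1,-5.5,0, 0,0,0,0.3,0.1,-5.5,0, 0,0,0,0.3,0.1,-5.5,0]'
python3 - <<'E'
from meas import *
im=env.read_camera("side");cv2.imwrite("pics/side4.png",im);t=env.read_camera("top");cv2.imwrite("pics/top4.png",t)
a=cv2.resize(im[170:250,180:270],None,fx=6,fy=6,interpolation=cv2.INTER_CUBIC)
b=cv2.resize(t[120:200,250:290],None,fx=6,fy=6,interpolation=cv2.INTER_CUBIC)
cv2.imwrite("pics/s4.png",np.hstack([a,b]))
o=env.observe();print(o["tcp_pos"],o["tool_rot"])
E
```

```text
t: 5.48
tcp_pos: [0.5689, 0.2121, 0.0745]
tool_rot: [-179.9, 0.1, -91.4]
contact_force: [0.7, -0.4, -1.4]
opening: 0.0191
grip_force: 59.3
[0.5688 0.212  0.0745] [-179.8955    0.067   -91.3659]
```

View pics/s4.png

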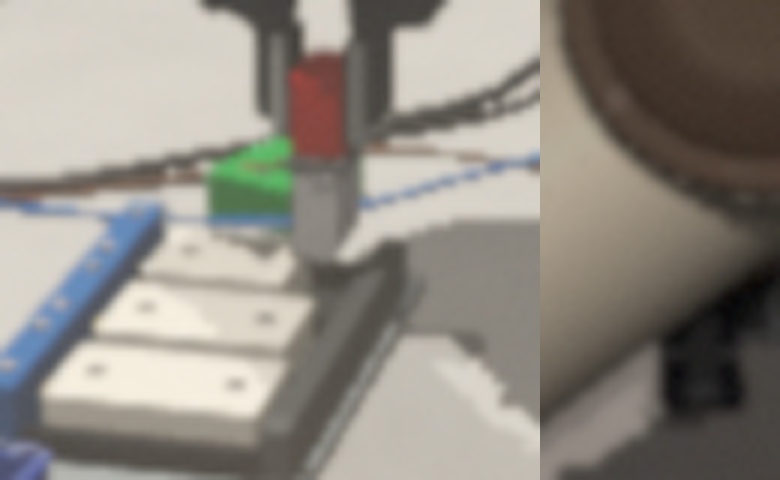

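The blade's near face spans crop columns 295–340, and the gap at that depth spans about 288–354. It's centred to within 1–2 mm, so I'll keep lowering gently.

```bash
python3 -m handwheel '[0,0,0,0,0,-0.4,0, 0,0,0,0,0,-0.8,0, 0,0,0,0,0,-1.1,0, 0,0,0,0,0,-1.1,0]'
```

```text
t: 5.92
tcp_pos: [0.5675, 0.2113, 0.0613]
tool_rot: [179.9, -0.1, -91.4]
contact_force: [-0.2, 0.0, -2.0]
opening: 0.0188
grip_force: 59.3
```

```bash
python3 -m handwheel '[0,0,0,0,0,-0.4,0, 0,0,0,0,0,-0.7,0, 0,0,0,0,0,-0.9,0, 0,0,0,0,0,-1.1,0, 0,0,0,0,0,-1.1,0]'
```

```text
t: 6.33
tcp_pos: [0.5679, 0.2115, 0.0507]
tool_rot: [180.0, -0.0, -91.4]
contact_force: [-0.7, -0.3, -1.2]
opening: 0.0194
grip_force: 59.3
```

```bash
python3 -m handwheel '[0,0,0,0,0,-0.1,0, 0,0,0,0,0,-0.2,0, 0,0,0,0,0,-0.2,0, 0,0,0,0,0,-0.2,0]'; python3 -m handwheel '[0,0,0,0,0,-0.1,0, 0,0,0,0,0,-0.1,0, 0,0,0,0,0,-0.1,0]'
```

```text
t: 6.67
tcp_pos: [0.5682, 0.2116, 0.0493]
tool_rot: [-180.0, 0.0, -91.4]
contact_force: [-0.8, 0.0, -0.7]
opening: 0.0193
grip_force: 59.3
t: 6.92
tcp_pos: [0.5684, 0.2117, 0.049]
tool_rot: [-180.0, 0.0, -91.4]
contact_force: [-1.9, -0.8, 3.5]
opening: 0.0193
grip_force: 59.7
```

```bash
python3 -m handwheel '[0,0,0,0.1,0,0,0, 0,0,0,0.2,0,0,0, 0,0,0,0.2,0,0,0, 0,0,0,0.2,0,0,0]'; python3 -m handwheel '[0,0,0,0.1,0,0,0, 0,0,0,0.2,0,0,0, 0,0,0,0.2,0,0,0, 0,0,0,0.2,0,0,0]'
```

```text
t: 7.25
tcp_pos: [0.5698, 0.2116, 0.049]
tool_rot: [180.0, -0.0, -91.4]
contact_force: [-3.3, 0.2, 5.2]
opening: 0.019
grip_force: 60.2
t: 7.58
tcp_pos: [0.5718, 0.2116, 0.049]
tool_rot: [180.0, -0.0, -91.4]
contact_force: [-2.7, -0.1, 5.1]
opening: 0.0189
grip_force: 60.2
```

```bash
for i in 1; do python3 -m handwheel '[0,0,0,0.1,0,0,0, 0,0,0,0.1,0,0,0, 0,0,0,0.1,0,0,0]'; python3 -m handwheel '[0,0,0,0.1,0,0,0, 0,0,0,0.1,0,0,0, 0,0,0,0.1,0,0,0]'; python3 -m handwheel '[0,0,0,0.1,0,0,0, 0,0,0,0.1,0,0,0, 0,0,0,0.1,0,0,0]'; done | grep -E "tcp|force"
```

```text
tcp_pos: [0.5724, 0.2115, 0.049]
contact_force: [-4.2, 0.6, 6.8]
grip_force: 60.4
tcp_pos: [0.5727, 0.2115, 0.049]
contact_force: [-6.1, 0.9, 7.1]
grip_force: 60.5
tcp_pos: [0.573, 0.2114, 0.049]
contact_force: [-7.7, 2.5, 9.3]
grip_force: 60.7
```

```bash
(python3 -m handwheel '[0,0,0,0,0,0.05,0, 0,0,0,0,0,0.05,0, 0,0,0,0,0,0.05,0]'; python3 -m handwheel '[0,0,0,0.1,0,0,0, 0,0,0,0.1,0,0,0, 0,0,0,0.1,0,0,0]'; python3 -m handwheel '[0,0,0,0.1,0,0,0, 0,0,0,0.1,0,0,0, 0,0,0,0.1,0,0,0]') | grep -E "tcp|force|rot"
python3 - <<'E'
from meas import *
im=env.read_camera("side");cv2.imwrite("pics/side5.png",im)
a=cv2.resize(im[170:250,180:270],None,fx=6,fy=6,interpolation=cv2.INTER_CUBIC)
cv2.imwrite("pics/s5.png",a)
E
```

```text
tcp_pos: [0.5731, 0.2114, 0.049]
tool_rot: [179.8, -0.1, -91.4]
contact_force: [-7.3, 1.3, 7.3]
grip_force: 60.2
tcp_pos: [0.5739, 0.2113, 0.049]
tool_rot: [179.7, -0.1, -91.4]
contact_force: [-7.5, 0.8, 7.5]
grip_force: 60.5
tcp_pos: [0.5746, 0.2113, 0.049]
tool_rot: [179.7, -0.1, -91.4]
contact_force: [-7.7, 2.1, 8.6]
grip_force: 60.6
```

View pics/s5.png

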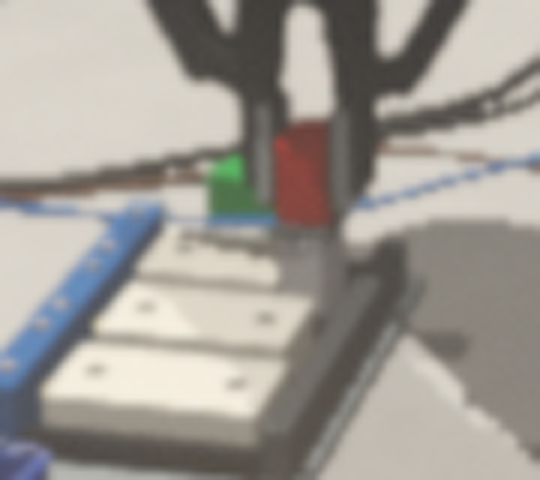

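The spacer is in the gap and the tile's dots have moved about 2 mm towards the fence. I'll ease the downward load slightly and keep pushing.

```bash
(python3 -m handwheel '[0,0,0,0.1,0,0.08,0, 0,0,0,0.1,0,0.08,0, 0,0,0,0.1,0,0.08,0]'; python3 -m handwheel '[0,0,0,0.1,0,0,0, 0,0,0,0.1,0,0,0, 0,0,0,0.1,0,0,0]';  python3 -m handwheel '[0,0,0,0.1,0,0,0, 0,0,0,0.1,0,0,0, 0,0,0,0.1,0,0,0]') | grep -E "tcp|force|rot"
```

```text
tcp_pos: [0.5756, 0.2112, 0.049]
tool_rot: [179.7, -0.1, -91.4]
contact_force: [-6.6, 1.5, 4.4]
grip_force: 60.1
tcp_pos: [0.5762, 0.2111, 0.049]
tool_rot: [179.6, -0.1, -91.4]
contact_force: [-7.2, 2.1, 5.4]
grip_force: 60.3
tcp_pos: [0.5768, 0.2111, 0.049]
tool_rot: [179.6, -0.1, -91.4]
contact_force: [-8.7, 2.5, 5.4]
grip_force: 60.3
```

```bash
(python3 -m handwheel '[0,0,0,0.1,0.05,0,0, 0,0,0,0.1,0.05,0,0, 0,0,0,0.1,0.05,0,0]'; python3 -m handwheel '[0,0,0,0.1,0,0,0, 0,0,0,0.1,0,0,0, 0,0,0,0.1,0,0,0]'; python3 -m handwheel '[0,0,0,0.1,0,0,0, 0,0,0,0.1,0,0,0, 0,0,0,0.1,0,0,0]') | grep -E "tcp|force|rot"
```

```text
tcp_pos: [0.5773, 0.2112, 0.0491]
tool_rot: [179.5, -0.2, -91.4]
contact_force: [-9.8, 1.8, 6.3]
grip_force: 60.5
tcp_pos: [0.5779, 0.2112, 0.0491]
tool_rot: [179.5, -0.2, -91.4]
contact_force: [-11.1, 2.1, 7.9]
grip_force: 60.4
tcp_pos: [0.578, 0.2112, 0.0491]
tool_rot: [179.4, -0.2, -91.4]
contact_force: [-12.8, 2.2, 8.7]
grip_force: 60.7
```

```bash
python3 -m handwheel '[0,0,0,0.1,0,0.05,0, 0,0,0,0.1,0,0.05,0, 0,0,0,0.1,0,0.05,0]' | grep -E "t:|tcp|force|rot"
python3 - <<'E'
from meas import *
ims=[cv2.imread("pics/side4.png"),env.read_camera("side"),env.read_camera("side")]
cv2.imwrite("pics/side6.png",ims[1])
print(env.recognise("side","tile_short_center")[:2])
a=[cv2.resize(i[190:240,180:235],None,fx=7,fy=7,interpolation=cv2.INTER_CUBIC) for i in ims[:2]]
cv2.imwrite("pics/s6.png",np.hstack(a))
E
```

```text
t: 10.88
tcp_pos: [0.5781, 0.2111, 0.0491]
tool_rot: [179.3, -0.2, -91.4]
contact_force: [-14.8, 2.9, 8.8]
grip_force: 60.7
[{'location': [215.6, 216.4], 'confidence': 0.49}, {'location': [202.4, 218.1], 'confidence': 0.47}]
```

View pics/s6.png

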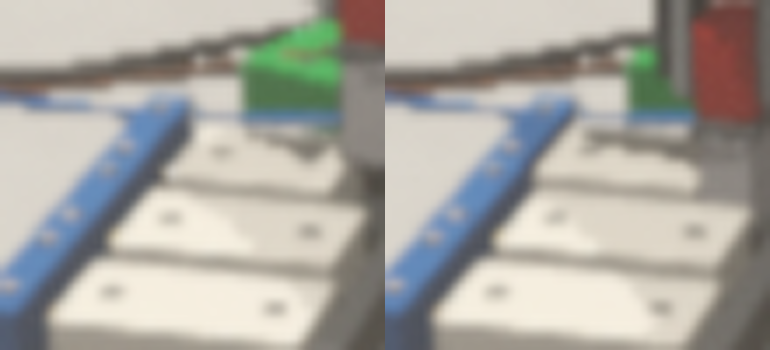

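The short tile's dots have moved about 5.4 mm and its end meets the fence. The last two steps raised the force without any travel, so the tile is flush. I'll ease the push slightly and check that it holds.

```bash
(python3 -m handwheel '[0,0,0,-0.1,0,0,0, 0,0,0,-0.1,0,0,0, 0,0,0,-0.1,0,0,0, 0,0,0,-0.1,0,0,0]'; python3 -m handwheel '[0,0,0,0,0,0,0, 0,0,0,0,0,0,0, 0,0,0,0,0,0,0, 0,0,0,0,0,0,0, 0,0,0,0,0,0,0, 0,0,0,0,0,0,0]') | grep -E "t:|tcp|force|rot"
```

```text
t: 11.37
tcp_pos: [0.578, 0.2112, 0.0491]
tool_rot: [179.4, -0.2, -91.4]
contact_force: [-11.9, 3.3, 7.9]
grip_force: 60.4
t: 11.87
tcp_pos: [0.578, 0.2111, 0.0491]
tool_rot: [179.4, -0.2, -91.4]
contact_force: [-11.6, 1.6, 6.1]
grip_force: 60.4
```

Steady: position unchanged, push about 11–12 N, foot on the floor. Handing in.

```bash
python3 -c "
from workcell import env
print(env.hand_in())"
```

```text
the job is handed in; nothing more can be done
None
```

I handed the job in at about 12 s: the gripper holds the spacer upright, all the way down behind the 51 mm tile and pressing it with about 11–12 N; the tile moved about 5.4 mm and stopped firmly, so I take it as flush, and I touched nothing else.

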